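Load a sample plaque on the inspection turntable and turn it once round

ROBOT

A 6-joint arm with a two-finger parallel gripper is mounted at the origin on the work surface. World frame = base frame: x ahead of the robot, y to its left, z up, the work surface at z = 0. Lengths are in m, angles in rad, forces in N, time in s.
With the tool pointing down it reaches from about 0.275 to 0.75 m from the base axis. Payload 10.2 kg.
Tool frame: the origin (TCP) lies midway between the tips of the shut fingers; the grasp point (between the pads) lies 19 mm behind it (grip_point_offset is the distance from the TCP to the grasp point, in m); y points along the fingers, z is the direction in which the jaws open and shut, and the axes are right-handed (so a half turn about y gives the same grasp; the last joint's range is limited). The gripper opens to 88 mm and grips with 3 to 60 N. Pads are 18 mm wide; open, the fingers measure 123 mm over their backs; the gripper's body (75 mm by 187 mm) begins 45 mm behind the grasp point.
Start: joints at [1.033, 0.313, 1.498, -0, 1.331, -0.223], TCP at [0.163, 0.499, 0.239] pointing down, gripper open.
Joint ranges: [-2.94, 2.94], [-0.97, 2.17], [0.19, 2.56], [-1.23, 4.37], [0.02, 3.11], [-2.88, 2.88]. Speed limits (rad/s): [2.39, 2.39, 3.01, 3.14, 3.14, 3.14].

INTERFACE

Orientations are given as [roll, pitch, yaw] about the fixed x, y, z axes, in that order (R = Rz(yaw) Ry(pitch) Rx(roll)).
In Python, from workcell import get_obs, camera, calibration, finish_job, grip_point_offset gives the robot as it stands.
- The arm moves only by the tool arm_command, never from a script. Its argument "increments" is a list of rows, each a list of 7 numbers: the shift along the world's x, y, z in mm, then the turn, a rotation vector about the world's x, y, z in degrees, then the opening in per cent of the stroke, from 0 (shut) to 100 (fully open). A call has 1 to 10 rows; each row shifts and turns the commanded pose from where the row before left it; what a row does not reach is not made up. A row lasts 1/10 s, in which the tool goes at most 50 mm and 8.59 degrees, less where a joint would pass 70% of its speed; a pose out of reach is approached as far as the arm can. A call is refused whole if a number of a shift passes 50 or a number of a turn 8.59, either way. A call with a gripper value outside its range is refused whole. The fingers move at their own pace and stop on an object; the grip force is fixed at half the most. Time passes only in rows, so rows that do not move let the fingers close. It gives the time, the measured TCP pose, the force and the opening at its end, in the units of the state.
- get_obs(): the state, without advancing time (a new reading comes with each control period).
- camera(name): name is "scene" or "top"; returns the picture (420x560x3 uint8, blue, green, red); there is no depth.
- calibration(name): a dict with "fovy" (degrees; the focal length in pixels is half the picture's height over the tangent of half this angle, whatever the lens; pixels are square), "cx", "cy" (the principal point, pixels), "R" (3x3) and "t" (3): a world point X has camera coordinates R X + t. Camera axes: x right, y down, z forward; pixel columns grow to the right and rows downward; lengths in m; the calibration is good to about 2 mm. A picture is of the moment at which its call begins. calibration takes no time and is no camera call.
- finish_job(): hands the job in, once; it reports no verdict.
The state is a dict: "time": time; "joint_pos": joint angles; "joint_vel": joint speeds; "joint_efforts": joint torques, N m; "ee_pos": TCP position; "orientation": TCP orientation; "wrist_force": force on the tool from outside, world axes, zero at the start; "wrist_torque": the same for the moment, N m; "finger_gap": finger opening in m.
Only numpy, scipy, OpenCV 4.12 (cv2) and the standard library are available. Lean on these libraries where they do the work, as an engineer would, in place of code of your own. Each camera call takes 0.05 s, during which the arm holds its last target.

TASK

Take the narrower of the two dark sample plaques out of the storage rack and slide it upright, all the way down to the bottom, into the slotted holder on the inspection turntable. Then turn the turntable counter-clockwise (seen from above) through one full turn with the plaque in it, stopping when the upright crank knob is back at the pointer on the base. Leave the plaque seated and the other things where they stand.

Things in the scene. Friction and masses are not known exactly. Their poses are not given: they have to be found in the camera images.
- plaque: the narrower dark plaque: an upright plate 70 mm wide (its x), 6 mm thick (its y), 75 mm tall (its z); its top 12 mm is a grip bar 10 mm thick over the whole width; the same from front and back. Origin: centre of its underside. At the start it stands upright between two ribs of the rack, which leave 9 mm and are open at the ends. 0.06 kg.
- wide_plaque: bystander: a like plaque, 100 mm wide (its x), 6 mm thick, 75 mm tall, standing in the other place of the rack, parallel to the first and 80 mm from it. Origin: centre of its underside.
- rack: fixed grey plastic rack: base 120 (x) x 130 (y) x 8 mm, with two places for plaques along its x at y = -40 and +40 mm, each between two ribs that rise to 30 mm above the table; plaques stand on the base, 8 mm above the table. Which plaque is in which place varies. Origin: centre of its underside.
- slot_floor (a point): centre of the slot's floor, in the aluminium holder on the middle of the white platter (diameter 210 mm, top 26 mm above the table); turns with it. Slot along this point's x: 74 mm long, 7.5 mm wide (y), 26 mm deep, open at the top, the upper 6 mm sloping out to 15.5 mm wide and 82 mm long. Holder outside: 98 (x) x 31.5 (y), 26 mm high above this point.
- knob_grip (a point): point to grip on the upright crank knob: on the knob's axis, 34 mm above the platter (60 mm above the table). The knob is a black cylinder of diameter 16 mm that spins freely on its pin; it rises from 4 to 50 mm above the platter, 80 mm from the platter's axis on the +y side of the slot_floor frame. Turns with the platter.
- index_mark (a point): top of the fixed dark steel pointer of the turntable's base, 126 mm from the platter's axis and level with the platter's top (26 mm above the table). The knob stands beside it at the start.
- platter (a joint): angle of the platter, rad: 0 at the start with the knob at the pointer, growing counter-clockwise seen from above; 6.283 is one full turn; stops at -0.3 and 6.9. It stays where it is left.
- spray_bottle: bystander: clear spray bottle, diameter 52 mm, 140 mm tall; origin: centre of its underside.
- jar: bystander: clear jar, diameter 64 mm, 65 mm tall; origin: centre of its underside.
- parts_bin: bystander: white open bin with packs in it, 260 (x) x 170 (y) x 85 mm; origin: centre of its underside.

How it is judged:
On the way, in this order (a step that is already met when the one before it is completed fails the run):
1. the narrow plaque is seated upright on the floor of the slot, the turntable not yet turned (within 0.5 rad of its start) (distance between plaque and slot_floor below 0.006 m and angle between the z axis of plaque and the z axis of slot_floor, either way round below 0.12 rad and angle between the x axis of plaque and the x axis of slot_floor, either way round below 0.12 rad and value of joint platter below 0.5 rad), for 0.2 s.
2. the turntable is half-way round, counter-clockwise, with the plaque seated (distance between plaque and slot_floor below 0.006 m and angle between the z axis of plaque and the z axis of slot_floor, either way round below 0.12 rad and angle between the x axis of plaque and the x axis of slot_floor, either way round below 0.12 rad and value of joint platter above 3.1 rad).
3. the turntable has made its full turn with the plaque seated (distance between plaque and slot_floor below 0.006 m and angle between the z axis of plaque and the z axis of slot_floor, either way round below 0.12 rad and angle between the x axis of plaque and the x axis of slot_floor, either way round below 0.12 rad and value of joint platter above 6.08 rad), for 0.1 s.
At the end, for the whole second after the job is handed in: the narrow plaque stands in the slot, its origin within 6 mm of slot_floor, upright and in line with the slot within 0.12 rad, at rest, released; the platter is one full turn counter-clockwise from its start (6.28 rad, within 0.2), knob at the pointer; no bystander moved over 30 mm (all of step 3 and value of joint platter below 6.48 rad and linear speed of plaque below 0.02 m/s and contact force between plaque and the fingers below 0.1 N); the robot touches nothing.
It fails at once if the wide plaque is moved by more than 30 mm (distance of wide_plaque from where it was at the start of the episode above 0.03 m).
It fails at once if the spray bottle is moved by more than 30 mm (distance of spray_bottle from where it was at the start of the episode above 0.03 m).
It fails at once if the jar is moved by more than 30 mm (distance of jar from where it was at the start of the episode above 0.03 m).
It fails at once if the parts bin is moved by more than 30 mm (distance of parts_bin from where it was at the start of the episode above 0.03 m).
It also fails if it takes over 72 s, if anything falls off the work surface, if the arm or the gripper's body presses on something with over 40 N, if the wrist force passes 120 N, or if a joint passes its speed limit or range.

## Working session

There is one attempt and no reset: what is moved stays moved. The work goes in short steps, Python scripts to look and compute and a tool call to move; the robot and the scene stay as the last step left them, time stands still between calls to the robot, and variables do not carry over. Pictures are saved under pics/ and viewed, and the job is handed in when it is done.

Besides the shell and the picture viewer there is one more tool, called after "Emit:" by a JSON object that holds its "method" and its "body". arm_command: Moves the arm, as the interface text tells. Its arguments: {"type":"object","properties":{"increments":{"type":"array"}},"required":["increments"]}

```bash
mkdir -p pics; ls
python3 - <<'E'
from workcell import *
import cv2
print(get_obs(), grip_point_offset)
for n in("scene","top"):
    cv2.imwrite(f"pics/{n}0.png",camera(n)); print(n,calibration(n))
E
```

```text
pics
{'time': 0.0, 'joint_pos': array([ 1.03257524e+00,  3.13415278e-01,  1.49845470e+00, -2.12546520e-05,
        1.33100960e+00, -2.23407598e-01]), 'joint_vel': array([-0.001444  , -0.00011527, -0.00270897, -0.0012308 ,  0.00131533,
       -0.00097141]), 'joint_efforts': array([-9.38059493e-04, -4.02200568e+01, -2.52274275e+01,  6.93857088e-02,
        3.51671933e-02, -8.07227889e-05]), 'ee_pos': array([0.16244483, 0.49896389, 0.23817221]), 'orientation': array([-1.57205584e+00,  2.64996076e-04, -3.14808593e-01]), 'wrist_force': array([ 0.60616661,  0.01374207, -1.44109351]), 'wrist_torque': array([-0.02108551,  0.00886277, -0.00387472]), 'finger_gap': 0.0883748100331423} 0.0187
scene {'fovy': 50.12365800706871, 'cx': 284.9939657558705, 'cy': 211.08581519048087, 'R': array([[-0.88850868,  0.45816862,  0.02517609],
       [ 0.23431041,  0.5001954 , -0.83360854],
       [-0.39452624, -0.7347694 , -0.55178163]]), 't': array([ 0.56058124, -0.05151357,  1.46213591])}
top {'fovy': 51.939862258503624, 'cx': 269.3449896824808, 'cy': 204.3708059798839, 'R': array([[ 0.01164576, -0.99986778, -0.01134858],
       [-0.99483801, -0.01044153, -0.10093716],
       [ 0.10080532,  0.01246549, -0.99482807]]), 't': array([-0.06182781,  0.59219788,  1.33588672])}
```

View pics/scene0.png

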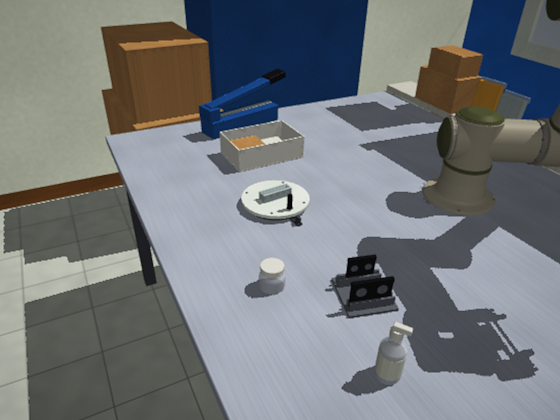

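View pics/top0.png

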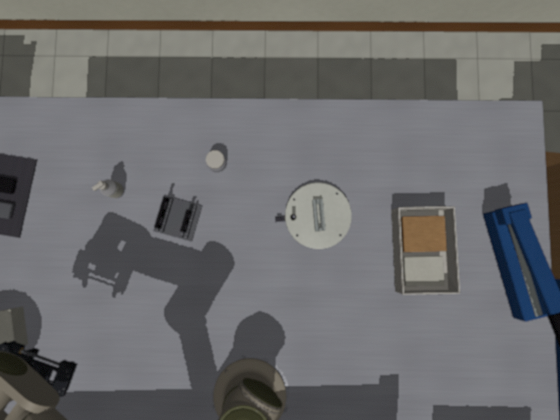

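The scene view shows the plaques at about (362,266) and (370,290), with the turntable at (275,198). In the top view the plaques are at about (162,214) and (188,213), and the platter centre is at (318,215). I'll zoom in on both.

```bash
cat > h.py <<'E'
import numpy as np,cv2
from workcell import *
def cam(n):
    c=calibration(n); f=210/np.tan(np.radians(c['fovy']/2)); return c,f
def ray(n,u,v):
    c,f=cam(n); R=np.array(c['R']);t=np.array(c['t'])
    d=R.T@np.array([(u-c['cx'])/f,(v-c['cy'])/f,1]); return -R.T@t,d
def onz(n,u,v,z):
    o,d=ray(n,u,v); return o+d*(z-o[2])/d[2]
def proj(n,X):
    c,f=cam(n); p=np.array(c['R'])@np.array(X)+np.array(c['t']); return c['cx']+f*p[0]/p[2],c['cy']+f*p[1]/p[2]
def crop(src,out,x0,y0,w,h,k):
    im=cv2.imread(src)[y0:y0+h,x0:x0+w]; cv2.imwrite(out,cv2.resize(im,None,fx=k,fy=k,interpolation=cv2.INTER_CUBIC))
E
python3 - <<'E'
from h import *
crop("pics/top0.png","pics/t_rack.png",140,180,80,70,8)
crop("pics/top0.png","pics/t_tt.png",270,175,90,80,8)
crop("pics/scene0.png","pics/s_rack.png",325,245,80,75,8)
crop("pics/scene0.png","pics/s_tt.png",230,170,90,65,8)
E
```

```text
(no output)
```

View pics/t_rack.png

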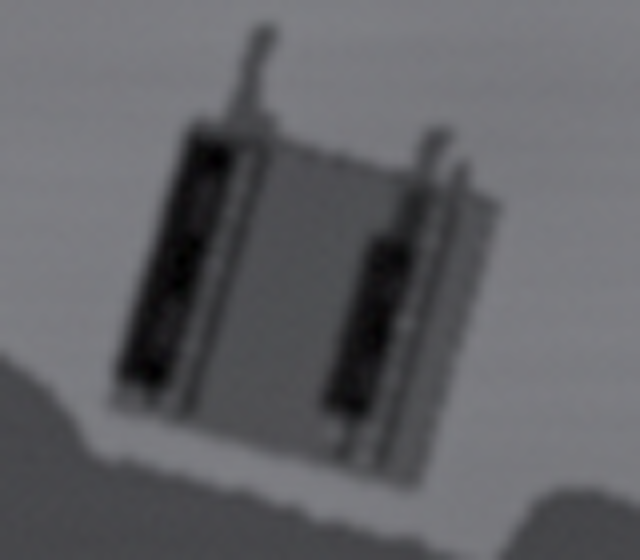

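View pics/t_tt.png

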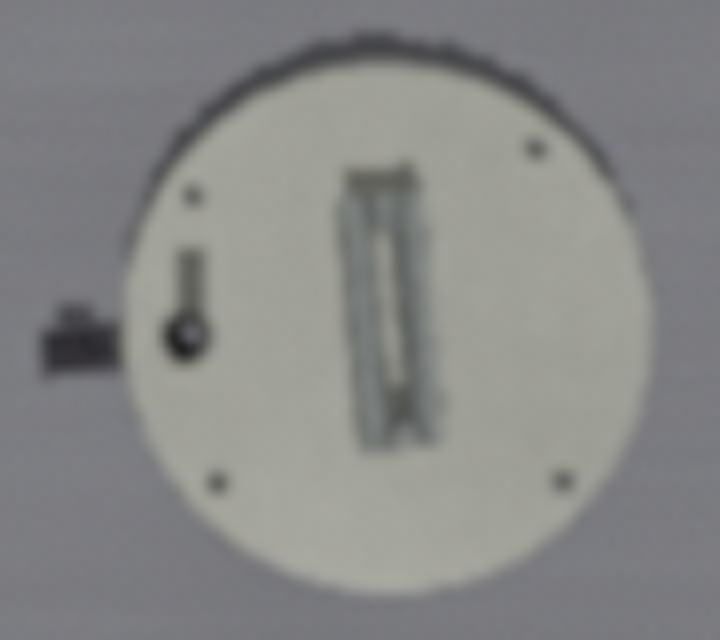

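View pics/s_rack.png

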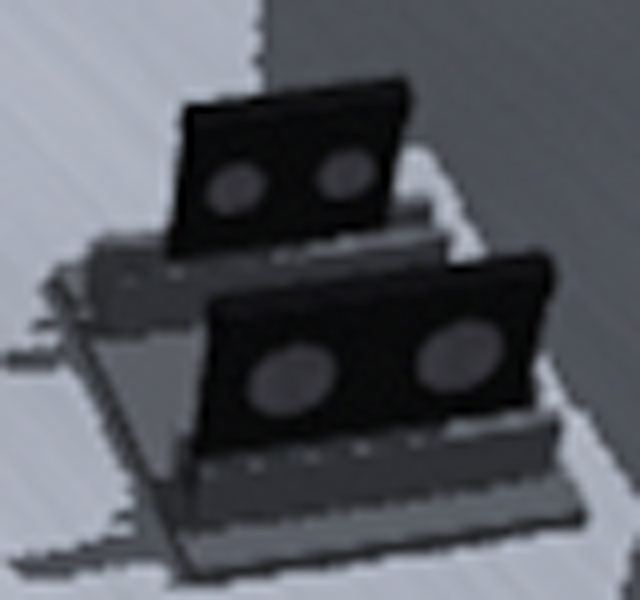

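View pics/s_tt.png

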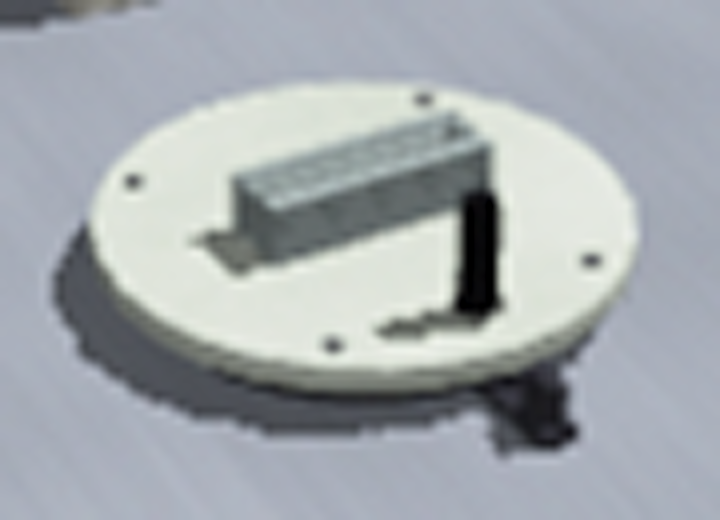

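Run:
```python
from h import *
t=cv2.imread("pics/top0.png"); s=cv2.imread("pics/scene0.png")
for n in("top","scene"):
    c=calibration(n); print(n,'cam at',-np.array(c['R']).T@np.array(c['t']))
# platter
for n,im,(x0,y0,x1,y1) in(("top",t,(270,170,365,260)),("scene",s,(230,170,320,225))):
    g=cv2.cvtColor(im,cv2.COLOR_BGR2GRAY); m=np.zeros_like(g); m[y0:y1,x0:x1]=(g[y0:y1,x0:x1]>(145 if n=="top" else 200))
    cs=max(cv2.findContours(m,0,1)[0],key=cv2.contourArea); h=cv2.convexHull(cs)
    P=np.array([onz(n,u,v,.026)[:2] for u,v in h[:,0]]).astype(np.float32)
    print(n,'platter',cv2.minEnclosingCircle(P),cv2.fitEllipse(P))
    k=np.zeros_like(g);k[y0:y1,x0:x1]=g[y0:y1,x0:x1]<(45 if n=="top" else 60)
    nn,l,st,ce=cv2.connectedComponentsWithStats(k)
    for i in range(1,nn):
        if st[i,4]>8: print(n,'dark',st[i],ce[i])
# plaques
for n,im,(x0,y0,x1,y1) in(("top",t,(145,185,205,245)),("scene",s,(335,250,400,312))):
    g=cv2.cvtColor(im,cv2.COLOR_BGR2GRAY);k=np.zeros_like(g);k[y0:y1,x0:x1]=g[y0:y1,x0:x1]<(35 if n=="top" else 32)
    for c in cv2.findContours(k,0,1)[0]:
        if cv2.contourArea(c)>15:
            r=cv2.minAreaRect(c); print(n,r); b=cv2.boxPoints(r); print(b.round(1).tolist())
            if n=="top": print([onz(n,u,v,.083)[:2].round(4).tolist() for u,v in b])
```

```text
top cam at [ 0.4551965  -0.07228867  1.38805073]
scene cam at [1.08700244 0.84325885 0.74972434]
top platter ((0.5590922832489014, -0.2092229276895523), 0.10352732986211777) ((0.5591806173324585, -0.20943717658519745), (0.20551574230194092, 0.20634984970092773), 78.64405059814453)
scene platter ((0.5595448613166809, -0.20567423105239868), 0.10411269217729568) ((0.559624433517456, -0.205314502120018), (0.20549839735031128, 0.20713655650615692), 41.49486541748047)
scene dark [287 194   5  16  65] [289.33846154 201.75384615]
scene dark [261 216  41   9 109] [288.39449541 219.71559633]
top ((185.97171020507812, 220.3490447998047), (4.807618618011475, 22.115049362182617), 15.945395469665527)
[[180.60000610351562, 230.3000030517578], [186.6999969482422, 209.10000610351562], [191.3000030517578, 210.39999389648438], [185.1999969482422, 231.60000610351562]]
[[0.5056, 0.2121], [0.5704, 0.1956], [0.5666, 0.1814], [0.5017, 0.1979]]
top ((161.8486328125, 212.50460815429688), (5.555392265319824, 31.320919036865234), 16.699243545532227)
[[154.6999969482422, 226.6999969482422], [163.6999969482422, 196.6999969482422], [169.0, 198.3000030517578], [160.0, 228.3000030517578]]
[[0.5156, 0.2914], [0.6076, 0.2673], [0.6029, 0.2508], [0.511, 0.275]]
scene ((369.7383728027344, 288.59228515625), (22.664148330688477, 50.87917709350586), 75.3236083984375)
[[342.29998779296875, 284.1000061035156], [391.5, 271.20001220703125], [397.20001220703125, 293.1000061035156], [348.0, 306.0]]
scene ((360.4800109863281, 265.8599853515625), (18.80904197692871, 31.819807052612305), 81.8698959350586)
[[343.3999938964844, 258.79998779296875], [374.8999938964844, 254.3000030517578], [377.6000061035156, 272.8999938964844], [346.1000061035156, 277.3999938964844]]
```

Run:
```python
from h import *
def P(x0,y0,a,b,k=8): return (x0+(a+.5)/k-.5, y0+(b+.5)/k-.5)
for a,b in((183,105),(408,79)):
    print('scene narrow back top',onz("scene",*P(325,245,a,b),.083).round(4))
for a,b in((208,302),(553,255)):
    print('scene wide back top',onz("scene",*P(325,245,a,b),.083).round(4))
for a,b in((378,232),(322,405)): print('top narrow +y edge',onz("top",*P(140,180,a,b),.083).round(4))
for a,b in((190,132),(115,375)): print('top wide +y edge',onz("top",*P(140,180,a,b),.083).round(4))
print('rack corners scene z0.008', [onz("scene",*P(325,245,a,b),.008).round(4)[:2].tolist() for a,b in((180,578),(590,515),(50,285))])
print('rack corners top z.008',[onz("top",*P(140,180,a,b),.008).round(4)[:2].tolist() for a,b in((500,203),(418,490),(108,405),(190,120))])
# holder top
for z in(.052,.056):
  print(z,'scene holder',[onz("scene",*P(230,170,a,b),z).round(4)[:2].tolist() for a,b in((232,181),(273,211),(492,146),(455,110))])
  print(z,'top holder',[onz("top",*P(270,175,a,b),z).round(4)[:2].tolist() for a,b in((338,185),(415,175),(436,440),(360,448))])
print('knob scene top',onz("scene",*P(230,170,480,190),.076).round(4))
print('knob top top',onz("top",*P(270,175,186,338),.076).round(4),onz("top",*P(270,175,186,338),.06).round(4))
print('pointer top',onz("top",*P(270,175,60,345),.026))
```

```text
scene narrow back top [0.5684 0.193  0.083 ]
scene narrow back top [0.5012 0.2117 0.083 ]
scene wide back top [0.6096 0.2665 0.083 ]
scene wide back top [0.5118 0.2924 0.083 ]
top narrow +y edge [0.572  0.1953 0.083 ]
top narrow +y edge [0.5059 0.2146 0.083 ]
top wide +y edge [0.6096 0.2685 0.083 ]
top wide +y edge [0.5164 0.2937 0.083 ]
rack corners scene z0.008 [[0.6266, 0.2917], [0.5079, 0.3228], [0.5953, 0.1743]]
rack corners top z.008 [[0.5909, 0.1618], [0.4754, 0.1915], [0.5079, 0.3171], [0.6233, 0.2883]]
0.052 scene holder [[0.6129, -0.2107], [0.6081, -0.1848], [0.5122, -0.1925], [0.5124, -0.2229]]
0.052 top holder [[0.6129, -0.1877], [0.6171, -0.2176], [0.5141, -0.2257], [0.5106, -0.1963]]
0.056 scene holder [[0.6156, -0.2047], [0.6108, -0.1789], [0.5155, -0.1866], [0.5157, -0.2168]]
0.056 top holder [[0.6124, -0.1873], [0.6166, -0.2172], [0.5139, -0.2252], [0.5105, -0.1959]]
knob scene top [ 0.5506 -0.1311  0.076 ]
knob top top [ 0.5508 -0.1278  0.076 ] [ 0.5519 -0.1285  0.06  ]
pointer top [ 0.55110701 -0.08014178  0.026     ]
```

Emit:
{"method": "arm_command", "body": {"increments": [[30, -24, 0, 0, 0, 0.34, 80], [30, -24, 0, 0, 0, 0.34, 80], [30, -24, 0, 0, 0, 0.34, 80], [30, -24, 0, 0, 0, 0.34, 80], [30, -24, 0, 0, 0, 0.34, 80], [30, -24, 0, 0, 0, 0.34, 80], [30, -24, 0, 0, 0, 0.34, 80], [30, -24, 0, 0, 0, 0.34, 80], [30, -24, 0, 0, 0, 0.34, 80], [30, -24, 0, 0, 0, 0.34, 80]]}}

```text
time: 1.1
ee_pos: [0.4635, 0.258, 0.2385]
orientation: [-1.571, 0.001, -0.255]
wrist_force: [0.4, 0.7, 0.4]
finger_gap: 0.0704
```

Emit:
{"method": "arm_command", "body": {"increments": [[18, -14, 0, 0, 0, 0, 70], [18, -13, 0, 0, 0, 0, 70], [18, -13, -20, 0, 0, 0, 70], [18, -13, -30, 0, 0, 0, 70], [1, -1, -30, 0, 0, 0, 70], [0, 0, -8, 0, 0, 0, 70], [0, 0, 0, 0, 0, 0, 70]]}}

```text
time: 1.8
ee_pos: [0.535, 0.2053, 0.1501]
orientation: [-1.572, 0.002, -0.255]
wrist_force: [-0.2, 0.2, -0.3]
finger_gap: 0.0617
```

Run:
```python
from h import *
o=get_obs(); print(o['time'],o['ee_pos'],o['orientation'],o['finger_gap'])
for n in("scene","top"): cv2.imwrite(f"pics/{n}1.png",camera(n))
p=o['ee_pos']; print([proj(n,p) for n in("scene","top")])
crop("pics/scene1.png","pics/s1.png",300,190,130,120,6)
crop("pics/top1.png","pics/t1.png",140,165,90,90,7)
```

```text
1.8 [0.53499366 0.20531066 0.15006082] [-1.57167202  0.00208549 -0.25529413] 0.06173236904447993
[(np.float64(365.80452666002964), np.float64(233.7931965256505)), (np.float64(178.2737600214836), np.float64(219.17178799379946))]
```

View pics/s1.png

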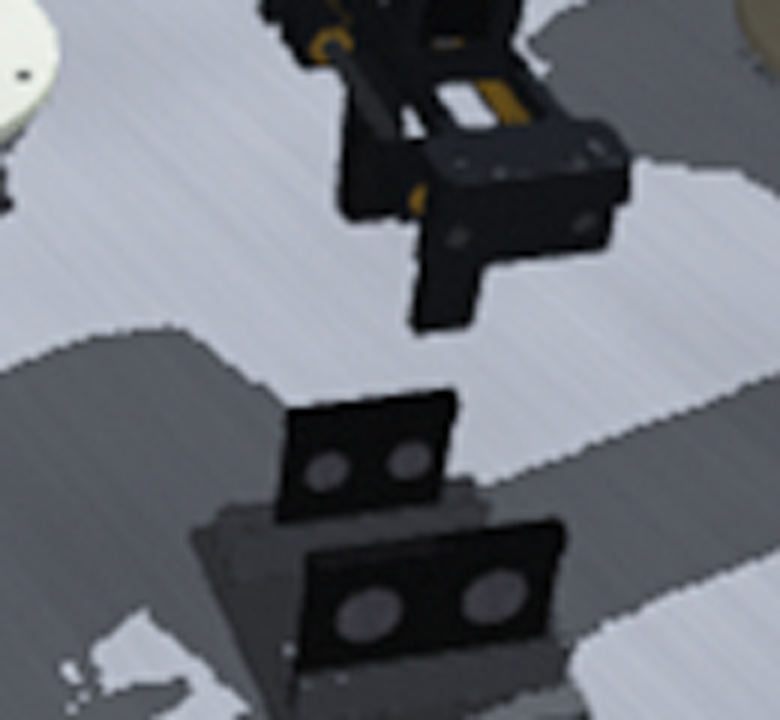

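View pics/t1.png

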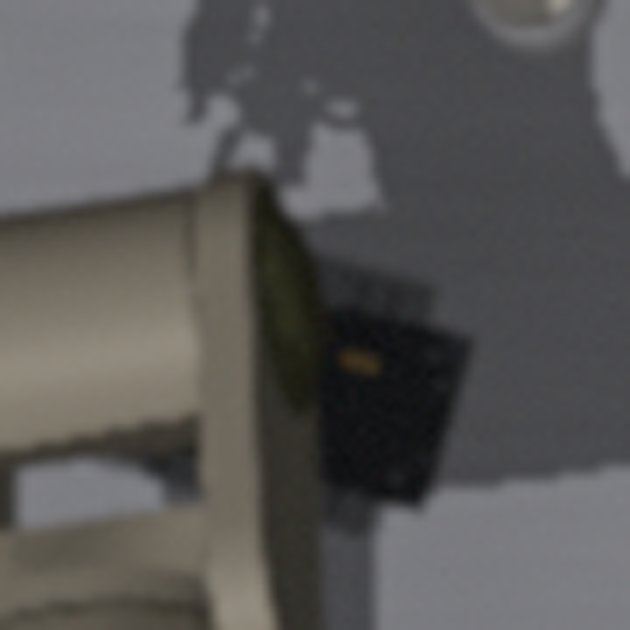

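Scene view: the near fingertip's lower edge runs from (368,245) to (378.5,244), and the far finger's lower left corner is at about (357,226). The top view is blocked by the wrist. I'll compare these with where the known TCP should project.

Run:
```python
from h import *
p=np.array([.535,.2053,.1501]);a=-.2553
u=np.array([np.cos(a),np.sin(a),0]);n=np.array([-np.sin(a),np.cos(a),0])
for th in(0,.006,.010,.0175):
    print(th,[np.round(proj("scene",p+n*(.0309+th)+s*u*.009),1).tolist() for s in(1,-1)],
      'far',[np.round(proj("scene",p-n*(.0309+th)+s*u*.009),1).tolist() for s in(1,-1)])
def P(x0,y0,a,b,k=6): return [round(x0+(a+.5)/k-.5,1), round(y0+(b+.5)/k-.5,1)]
print('obs near',P(300,190,412,333),P(300,190,472,326),'far',P(300,190,340,215),P(300,190,350,222),P(300,190,385,216))
```

```text
0 [[367.1, 242.4], [374.7, 241.5]] far [[357.3, 226.4], [364.6, 225.6]]
0.006 [[368.1, 244.0], [375.8, 243.1]] far [[356.4, 224.9], [363.7, 224.1]]
0.01 [[368.8, 245.2], [376.5, 244.2]] far [[355.8, 224.0], [363.0, 223.2]]
0.0175 [[370.0, 247.2], [377.8, 246.3]] far [[354.7, 222.2], [361.9, 221.4]]
obs near [368.2, 245.1] [378.2, 243.9] far [356.2, 225.4] [357.9, 226.6] [363.8, 225.6]
```

Emit:
{"method": "arm_command", "body": {"increments": [[1, -1, -30, 0, 0, 0, 60], [0, 0, -30, 0, 0, 0, 50], [0, 0, -20, 0, 0, 0, 50], [0, 0, -12, 0, 0, 0, 50], [0, 0, 0, 0, 0, 0, 35], [0, 0, 0, 0, 0, 0, 28], [0, 0, 0, 0, 0, 0, 22]]}}

```text
time: 2.6
ee_pos: [0.5373, 0.2044, 0.0602]
orientation: [-1.57, -0.002, -0.255]
wrist_force: [-0.0, -0.3, 1.0]
finger_gap: 0.0221
```

Run:
```python
from h import *
o=get_obs(); print(o['time'],o['ee_pos'],o['orientation'],o['finger_gap'])
for n in("scene",): cv2.imwrite(f"pics/{n}2.png",camera(n))
crop("pics/scene2.png","pics/s2.png",320,210,90,90,8)
```

```text
2.6 [0.53731464 0.20440807 0.0602193 ] [-1.56976399 -0.00232618 -0.25532873] 0.022121297301264498
```

View pics/s2.png

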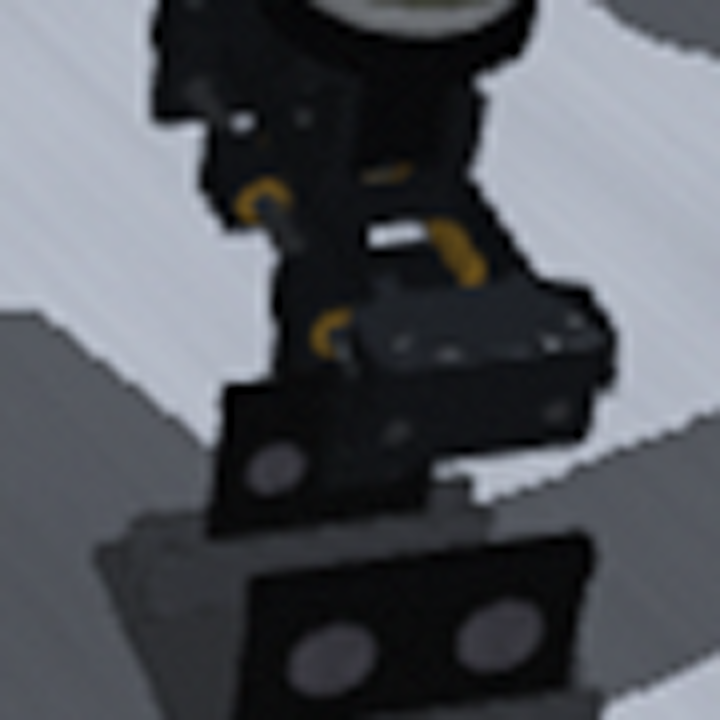

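The fingers straddle the bar with a 22 mm gap and no side force. I'll close in stages.

Emit:
{"method": "arm_command", "body": {"increments": [[0, 0, -2, 0, 0, 0, 17], [0, 0, 0, 0, 0, 0, 15]]}}

```text
time: 2.85
ee_pos: [0.5366, 0.2042, 0.0568]
orientation: [-1.571, -0.0, -0.255]
wrist_force: [0.0, -0.8, 0.1]
finger_gap: 0.0133
```

Emit:
{"method": "arm_command", "body": {"increments": [[0, 0, 0, 0, 0, 0, 12], [0, 0, 0, 0, 0, 0, 5], [0, 0, 0, 0, 0, 0, 0], [0, 0, 0, 0, 0, 0, 0]]}}

```text
time: 3.25
ee_pos: [0.5366, 0.2042, 0.0568]
orientation: [-1.571, -0.0, -0.255]
wrist_force: [-0.0, 0.5, 1.1]
finger_gap: 0.0091
```

Emit:
{"method": "arm_command", "body": {"increments": [[0, 0, 5, 0, 0, 0, 0], [0, 0, 10, 0, 0, 0, 0], [0, 0, 20, 0, 0, 0, 0], [0, 0, 30, 0, 0, 0, 0], [0, 0, 30, 0, 0, 0, 0], [0, 0, 20, 0, 0, 0, 0], [0, 0, 5, 0, 0, 0, 0]]}}

```text
time: 3.95
ee_pos: [0.5374, 0.2044, 0.1797]
orientation: [-1.569, -0.004, -0.255]
wrist_force: [-0.5, 0.1, -1.0]
finger_gap: 0.0093
```

Run:
```python
from h import *
o=get_obs(); print(o['time'],o['ee_pos'],o['orientation'],o['finger_gap'])
for n in("scene",): cv2.imwrite(f"pics/{n}3.png",camera(n))
crop("pics/scene3.png","pics/s3.png",320,180,90,90,8)
p=o['ee_pos'];a=-.2553
u=np.array([np.cos(a),np.sin(a),0]);n=np.array([-np.sin(a),np.cos(a),0])
print('plaque bottom corners if centred', [np.round(proj("scene",p+s*u*.035+n*.003+[0,0,-.0488]),1) for s in(1,-1)])
print('plaque top back', [np.round(proj("scene",p+s*u*.035-n*.005+[0,0,.0262]),1) for s in(1,-1)])
```

```text
3.95 [0.53739055 0.20440094 0.17971871] [-1.56889182 -0.00428991 -0.2553463 ] 0.00932447520299805
plaque bottom corners if centred [array([349.6, 243.1]), array([378.5, 239.6])]
plaque top back [array([352. , 213.7]), array([381.8, 210.5])]
```

View pics/s3.png

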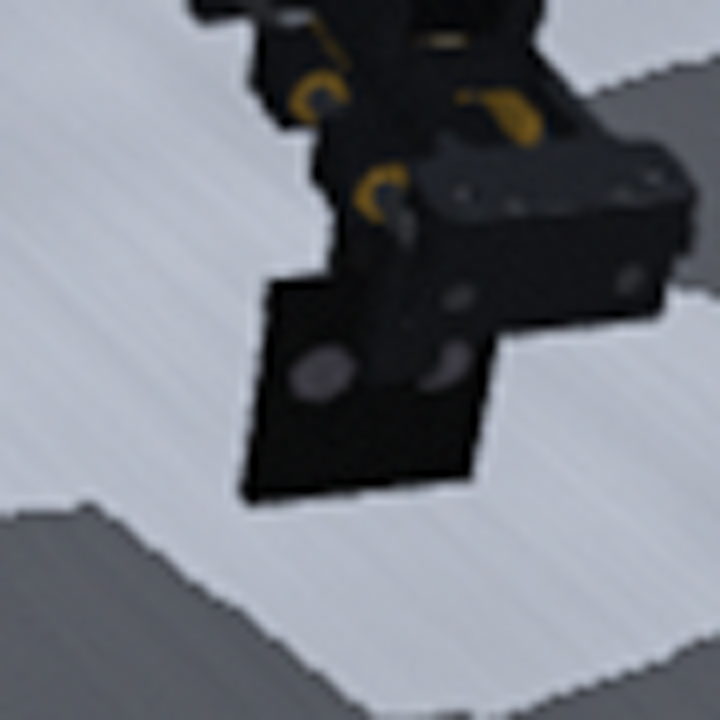

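Emit:
{"method": "arm_command", "body": {"increments": [[2, -20, 0, 0, 0, 1.5, 0], [2, -35, 0, 0, 0, 1.9, 0], [2, -40, 0, 0, 0, 1.9, 0], [2, -40, 0, 0, 0, 1.9, 0], [2, -40, 0, 0, 0, 1.9, 0], [2, -40, 0, 0, 0, 1.9, 0], [2, -40, 0, 0, 0, 1.9, 0], [2, -40, 0, 0, 0, 1.9, 0], [2, -40, 0, 0, 0, 1.9, 0], [2, -35, 0, 0, 0, 1.9, 0]]}}

```text
time: 5.0
ee_pos: [0.5559, -0.1676, 0.1755]
orientation: [-1.57, 0.002, 0.07]
wrist_force: [-0.1, 0.9, -0.5]
finger_gap: 0.0091
```

Emit:
{"method": "arm_command", "body": {"increments": [[2, -25, -10, 0, 0, 1, 0], [1, -14, -15, 0, 0, 0, 0], [0, 0, -15, 0, 0, 0, 0], [0, 0, -6, 0, 0, 0, 0], [0, 0, 0, 0, 0, 0, 0]]}}

```text
time: 5.5
ee_pos: [0.5591, -0.2038, 0.1292]
orientation: [-1.569, 0.002, 0.087]
wrist_force: [-0.4, -0.1, -0.9]
finger_gap: 0.0095
```

Run:
```python
from h import *
o=get_obs(); print(o['time'],o['ee_pos'],o['orientation'],o['finger_gap'])
for n in("scene","top"): cv2.imwrite(f"pics/{n}4.png",camera(n))
crop("pics/scene4.png","pics/s4.png",220,130,110,90,7)
crop("pics/top4.png","pics/t4.png",270,165,90,90,7)
```

```text
5.5 [ 0.5590512  -0.20380989  0.12919878] [-1.56893869  0.00234171  0.08699033] 0.009529155921306083
```

View pics/s4.png

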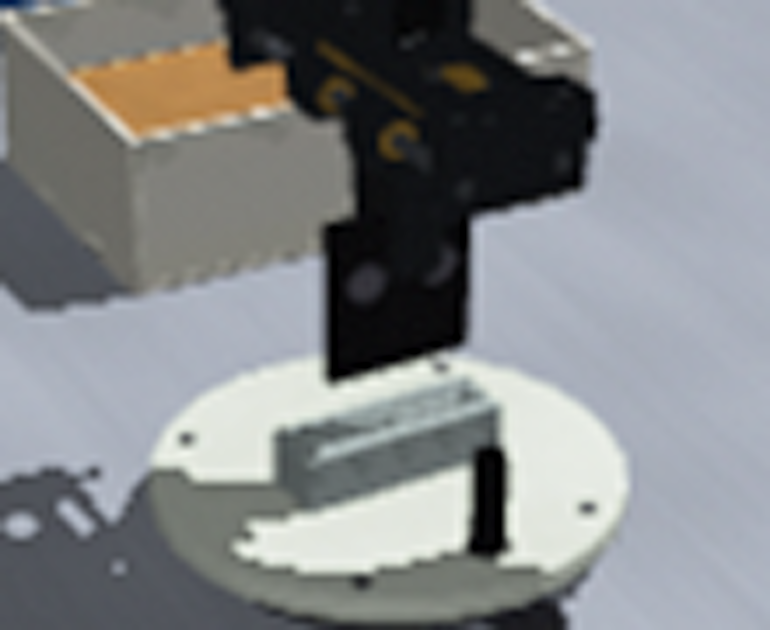

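View pics/t4.png

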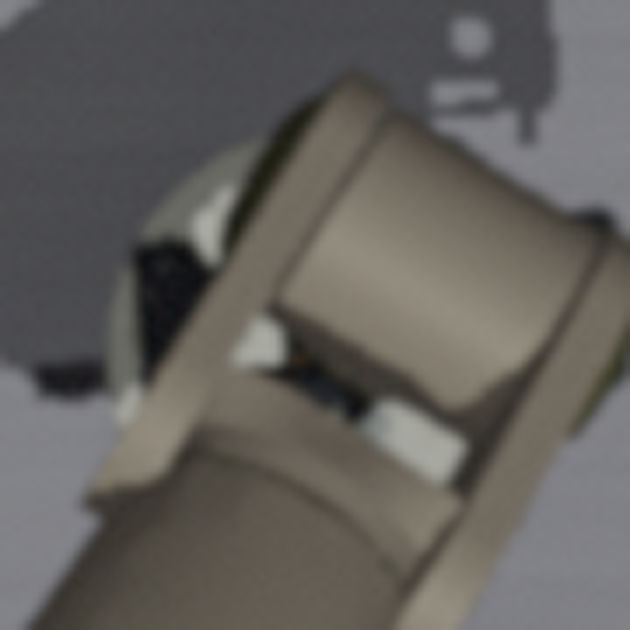

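Run:
```python
from h import *
crop("pics/scene4.png","pics/s4b.png",255,165,45,45,16)
p=np.array([.5591,-.2038,.1292]);a=.087
u=np.array([np.cos(a),np.sin(a),0]);n=np.array([-np.sin(a),np.cos(a),0])
print('pred', [np.round(proj("scene",p+s*u*.035+n*.003+[0,0,-.0488]),1).tolist() for s in(1,-1)])
def P(x0,y0,a,b,k=7): return [round(x0+(a+.5)/k-.5,1), round(y0+(b+.5)/k-.5,1)]
print('obs',P(220,130,327,381),P(220,130,466,345))
for c in((.5595,-.2053),(.5592,-.2094)):
  C=np.array([*c,.052]);b=np.radians(5);U=np.array([np.cos(b),np.sin(b),0]);N=np.array([-U[1],U[0],0])
  print(c,'holder pred top corners FL FR BR BL',[np.round(proj("scene",C+s*U*.049+r*N*.01575),1).tolist() for s,r in((1,1),(-1,1),(-1,-1),(1,-1))])
  print('  base front',[np.round(proj("scene",C+s*U*.049+N*.01575-[0,0,.026]),1).tolist() for s in(1,-1)])
```

```text
pred [[266.2, 184.6], [286.2, 178.8]]
obs [266.3, 184.0] [286.1, 178.9]
(0.5595, -0.2053) holder pred top corners FL FR BR BL [[264.0, 195.8], [291.7, 187.4], [286.2, 182.9], [258.7, 191.0]]
  base front [[264.0, 203.2], [291.4, 194.7]]
(0.5592, -0.2094) holder pred top corners FL FR BR BL [[263.5, 195.1], [291.2, 186.8], [285.7, 182.3], [258.2, 190.4]]
  base front [[263.5, 202.5], [290.9, 194.0]]
```

View pics/s4b.png

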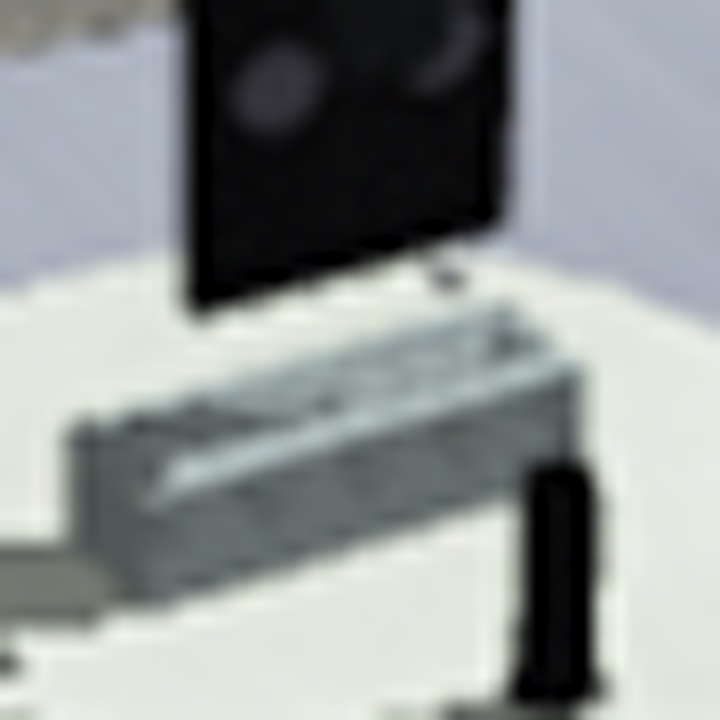

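The held plaque's corners match their predictions to within 0.5 px in the scene view. So the plaque is centred in the tool and the scene camera agrees with the robot. The top view reads about 4 mm low in y at both the plaque and the platter. Correcting for that, both views put the slot centre near (0.5597, -0.2053). I still need the slot yaw.

Run:
```python
from h import *
t=cv2.imread("pics/top0.png");g=cv2.cvtColor(t,cv2.COLOR_BGR2GRAY).astype(float)
w=np.zeros_like(g);x0,y0,x1,y1=308,192,330,235
sub=g[y0:y1,x0:x1]; print(np.percentile(sub,[5,30,60,90]))
for th in(135,142,148):
    m=np.zeros(g.shape,np.uint8);m[y0:y1,x0:x1]=sub<th
    m=cv2.morphologyEx(m,cv2.MORPH_CLOSE,np.ones((3,3)))
    c=max(cv2.findContours(m,0,1)[0],key=cv2.contourArea)
    M=cv2.moments(m*(cv2.drawContours(np.zeros_like(m),[c],-1,1,-1)),True)
    ang=.5*np.arctan2(2*M['mu11'],M['mu20']-M['mu02'])
    cx,cy=M['m10']/M['m00'],M['m01']/M['m00'];d=np.array([np.cos(ang),np.sin(ang)])*15
    A=onz("top",cx+d[0],cy+d[1],.045);B=onz("top",cx-d[0],cy-d[1],.045);v=(A-B) if A[0]>B[0] else B-A
    print(th,c.shape,(cx,cy),onz("top",cx,cy,.045),'yaw',np.degrees(np.arctan2(v[1],v[0])), cv2.minAreaRect(c))
# screw holes in platter: 4 dark dots, square
P=lambda a,b:onz("top",270+(a+.5)/8-.5,175+(b+.5)/8-.5,.026)[:2]
q=[P(192,195),P(536,149),P(562,481),P(217,484)]
print('holes',np.round(q,4).tolist(),np.mean(q,0))
# pointer from scene/top
for n,c in(("top",(.5592,-.2094)),):
  m=np.zeros(g.shape,np.uint8);m[205:226,272:286]=g[205:226,272:286]<75
  ys,xs=np.nonzero(m);print('pointer',xs.mean(),ys.mean(),onz("top",xs.mean(),ys.mean(),.02))
m=np.zeros(g.shape,np.uint8);m[205:226,287:300]=g[205:226,287:300]<60
ys,xs=np.nonzero(m);print('knob',xs.mean(),ys.mean(),onz("top",xs.mean(),ys.mean(),.07))
```

```text
[103. 126. 158. 160.]
135 (84, 1, 2) (317.857938718663, 213.09470752089138) [ 0.56551168 -0.2071847   0.045     ] yaw 4.708725257421441 ((317.8349304199219, 212.77151489257812), (35.12599182128906, 10.637523651123047), 85.76361083984375)
142 (87, 1, 2) (318.165, 213.225) [ 0.56511405 -0.20814188  0.045     ] yaw 4.270849370494882 ((318.1977844238281, 213.076416015625), (35.83784103393555, 11.471900939941406), 84.5596694946289)
148 (87, 1, 2) (318.0614657210402, 213.19621749408984) [ 0.56520069 -0.20781916  0.045     ] yaw 4.658535532556212 ((317.96295166015625, 212.86068725585938), (36.31188201904297, 12.088159561157227), 84.5596694946289)
holes [[0.6114, -0.132], [0.6312, -0.2684], [0.4996, -0.2781], [0.4969, -0.1425]] [ 0.55978054 -0.20526145]
pointer 279.6304347826087 217.6304347826087 [ 0.55179981 -0.08833599  0.02      ]
knob 291.8 217.2 [ 0.54999378 -0.12499029  0.07      ]
```

Emit:
{"method": "arm_command", "body": {"increments": [[0.6, -1.5, -8, 0, 0, 0, 0], [0, 0, -8, 0, 0, 0, 0], [0, 0, -8, 0, 0, 0, 0], [0, 0, -4, 0, 0, 0, 0], [0, 0, 0, 0, 0, 0, 0]]}}

```text
time: 6.1
ee_pos: [0.5599, -0.2061, 0.1019]
orientation: [-1.57, 0.001, 0.087]
wrist_force: [-0.1, 0.2, -0.7]
finger_gap: 0.0095
```

Emit:
{"method": "arm_command", "body": {"increments": [[0, 0, -2, 0, 0, 0, 0], [0, 0, -2, 0, 0, 0, 0], [0, 0, -2, 0, 0, 0, 0], [0, 0, 0, 0, 0, 0, 0]]}}

```text
time: 6.5
ee_pos: [0.5601, -0.2063, 0.0965]
orientation: [-1.571, 0.0, 0.087]
wrist_force: [-0.8, 0.5, 0.4]
finger_gap: 0.0093
```

Emit:
{"method": "arm_command", "body": {"increments": [[0, 0.5, -1, 0, 0, 0, 0], [0, 0, -1, 0, 0, 0, 0], [0, 0, -1, 0, 0, 0, 0], [0, 0, -1, 0, 0, 0, 0], [0, 0, 0, 0, 0, 0, 0]]}}

```text
time: 7.0
ee_pos: [0.5601, -0.2059, 0.0926]
orientation: [-1.571, 0.0, 0.087]
wrist_force: [-0.5, -0.9, -1.2]
finger_gap: 0.0093
```

Emit:
{"method": "arm_command", "body": {"increments": [[0, 0, -2, 0, 0, 0, 0], [0, 0, -2, 0, 0, 0, 0], [0, 0, -2, 0, 0, 0, 0], [0, 0, -2, 0, 0, 0, 0], [0, 0, 0, 0, 0, 0, 0]]}}

```text
time: 7.5
ee_pos: [0.5601, -0.2058, 0.0844]
orientation: [-1.571, 0.0, 0.087]
wrist_force: [-0.1, -1.3, -0.7]
finger_gap: 0.0093
```

Emit:
{"method": "arm_command", "body": {"increments": [[0, 0, -2, 0, 0, 0, 0], [0, 0, -2, 0, 0, 0, 0], [0, 0, -2, 0, 0, 0, 0], [0, 0, -1.5, 0, 0, 0, 0], [0, 0, 0, 0, 0, 0, 0]]}}

```text
time: 8.0
ee_pos: [0.5601, -0.2058, 0.077]
orientation: [-1.571, 0.0, 0.087]
wrist_force: [-0.3, -3.2, -1.5]
finger_gap: 0.009
```

Bottom is at about 28 mm, 2 mm above the floor, with little force. Continuing.

Emit:
{"method": "arm_command", "body": {"increments": [[0, 0, -1, 0, 0, 0, 0], [0, 0, -1, 0, 0, 0, 0], [0, 0, 0, 0, 0, 0, 0]]}}

```text
time: 8.3
ee_pos: [0.5602, -0.2059, 0.0752]
orientation: [-1.571, -0.0, 0.087]
wrist_force: [0.6, -2.2, -0.7]
finger_gap: 0.009
```

Emit:
{"method": "arm_command", "body": {"increments": [[0, 0, -0.7, 0, 0, 0, 0], [0, 0, 0, 0, 0, 0, 0]]}}

```text
time: 8.5
ee_pos: [0.5602, -0.2059, 0.0747]
orientation: [-1.571, -0.0, 0.087]
wrist_force: [-0.0, -3.2, 2.8]
finger_gap: 0.0094
```

Emit:
{"method": "arm_command", "body": {"increments": [[0, 0, -0.5, 0, 0, 0, 0], [0, 0, 0, 0, 0, 0, 0], [0, 0, 0, 0, 0, 0, 15], [0, 0, 0, 0, 0, 0, 20], [0, 0, 0, 0, 0, 0, 30], [0, 0, 0, 0, 0, 0, 40], [0, 0, 0, 0, 0, 0, 40]]}}

```text
time: 9.2
ee_pos: [0.5601, -0.2057, 0.0739]
orientation: [-1.57, 0.0, 0.087]
wrist_force: [1.1, 0.3, -0.4]
finger_gap: 0.0352
```

Emit:
{"method": "arm_command", "body": {"increments": [[0, 0, 10, 0, 0, 0, 40], [0, 0, 30, 0, 0, 0, 40], [0, 0, 40, 0, 0, 0, 40], [0, 20, 30, 0, 0, 0, 40], [0, 40, 10, 0, 0, 0, 40], [0, 40, 0, 0, 0, 0, 40], [0, 40, 0, 0, 0, 0, 40], [0, 20, 0, 0, 0, 0, 40], [0, 0, 0, 0, 0, 0, 40]]}}

```text
time: 10.1
ee_pos: [0.5601, -0.0435, 0.195]
orientation: [-1.571, -0.001, 0.09]
wrist_force: [0.2, -1.0, 0.1]
finger_gap: 0.0351
```

Run:
```python
from h import *
o=get_obs(); print(o['time'],o['ee_pos'],o['orientation'],o['finger_gap'])
for n in("scene","top"): cv2.imwrite(f"pics/{n}5.png",camera(n))
crop("pics/scene5.png","pics/s5.png",230,150,90,75,8)
crop("pics/top5.png","pics/t5.png",270,170,90,80,8)
C=np.array([.5597,-.2053,.026]);b=np.radians(5);U=np.array([np.cos(b),np.sin(b),0]);N=np.array([-U[1],U[0],0])
print('pred seated top back corners',[np.round(proj("scene",C+s*U*.035-N*.005+[0,0,.075]),1).tolist() for s in(1,-1)])
```

```text
10.1 [ 0.56011585 -0.04351019  0.19495788] [-1.57078503e+00 -8.27735893e-04  8.98524928e-02] 0.035083047806200245
pred seated top back corners [[264.5, 177.2], [284.6, 171.6]]
```

View pics/s5.png

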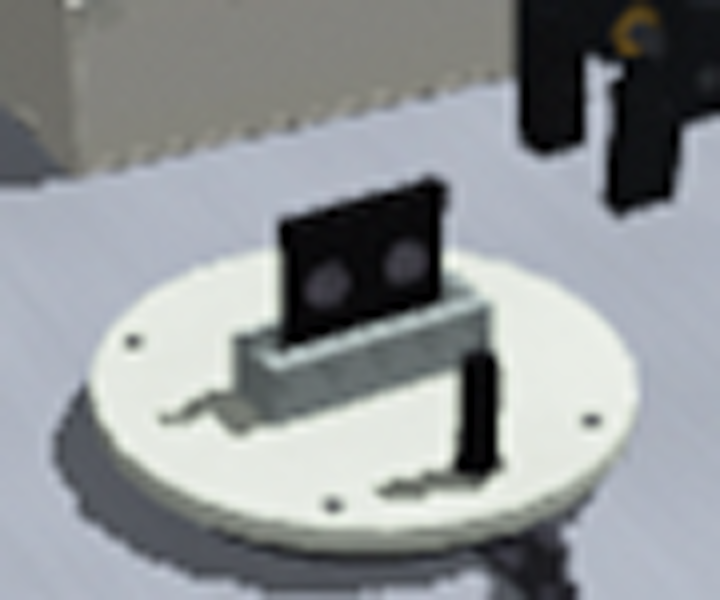

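View pics/t5.png

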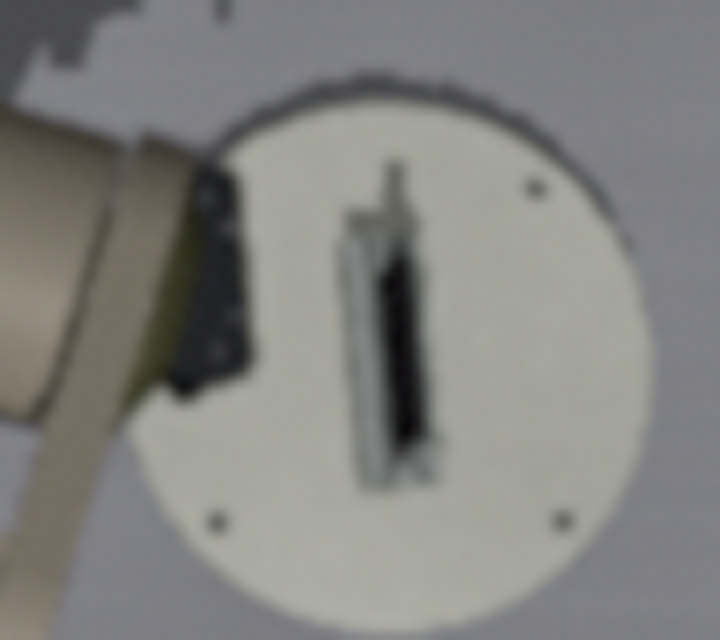

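Plaque top corners at (264.6,176.8) and (284.6,171.8) match the seated prediction of (264.5,177.2) and (284.6,171.6). Next is the knob position.

Run:
```python
from h import *
s=cv2.imread("pics/scene5.png");g=cv2.cvtColor(s,cv2.COLOR_BGR2GRAY)
m=np.zeros_like(g);m[192:210,284:296]=g[192:210,284:296]<70
ys,xs=np.nonzero(m);print('knob px',xs.mean(),ys.mean(),xs.min(),xs.max(),ys.min(),ys.max())
for b in(3,5,7):
    r=np.radians(b);K=np.array([.5598-.08*np.sin(r),-.206+.08*np.cos(r),0])
    print(b,K.round(4),'mid',np.round(proj("scene",K+[0,0,.053]),1),'top',np.round(proj("scene",K+[0,0,.076]),1),'bot',np.round(proj("scene",K+[0,0,.030]),1))
```

```text
knob px 289.3731343283582 201.50746268656715 287 291 193 209
3 [ 0.5556 -0.1261  0.    ] mid [288.6 201.3] top [288.8 194.5] bot [288.4 207.9]
5 [ 0.5528 -0.1263  0.    ] mid [289.4 201. ] top [289.7 194.3] bot [289.2 207.6]
7 [ 0.5501 -0.1266  0.    ] mid [290.2 200.7] top [290.5 194. ] bot [290.  207.4]
```

Run:
```python
from h import *
crop("pics/scene5.png","pics/s5b.png",280,90,70,95,6)
crop("pics/top5.png","pics/t5b.png",230,150,90,90,7)
p=np.array([.5601,-.0435,.195]);a=.0899
u=np.array([np.cos(a),np.sin(a),0]);n=np.array([-np.sin(a),np.cos(a),0])
# candidates: near face at n=gap/2+th, corners u offset du, height dz
f=lambda th,du,dz: [((x+.5)*6-.5).round(0) for x in np.array(proj("scene",p+n*(.0175+th)+u*du+[0,0,dz]))-[280,90]]
for th in(.01,.0175):
  for du in(.011,-.011,-.03,-.05,-.075):
    print(th,du,[f(th,du,dz) for dz in(0,.02,.03,.04,.05,.064)])
```

```text
0.01 0.011 [[np.float64(158.0), np.float64(520.0)], [np.float64(161.0), np.float64(479.0)], [np.float64(162.0), np.float64(457.0)], [np.float64(163.0), np.float64(436.0)], [np.float64(165.0), np.float64(414.0)], [np.float64(166.0), np.float64(384.0)]]
0.01 -0.011 [[np.float64(201.0), np.float64(508.0)], [np.float64(204.0), np.float64(466.0)], [np.float64(205.0), np.float64(445.0)], [np.float64(206.0), np.float64(424.0)], [np.float64(208.0), np.float64(402.0)], [np.float64(210.0), np.float64(372.0)]]
0.01 -0.03 [[np.float64(237.0), np.float64(497.0)], [np.float64(240.0), np.float64(456.0)], [np.float64(241.0), np.float64(435.0)], [np.float64(243.0), np.float64(414.0)], [np.float64(245.0), np.float64(392.0)], [np.float64(247.0), np.float64(362.0)]]
0.01 -0.05 [[np.float64(274.0), np.float64(486.0)], [np.float64(278.0), np.float64(445.0)], [np.float64(279.0), np.float64(424.0)], [np.float64(281.0), np.float64(403.0)], [np.float64(283.0), np.float64(382.0)], [np.float64(285.0), np.float64(352.0)]]
0.01 -0.075 [[np.float64(320.0), np.float64(473.0)], [np.float64(324.0), np.float64(432.0)]
[... 733 characters left out ...]
t64(250.0), np.float64(463.0)], [np.float64(252.0), np.float64(442.0)], [np.float64(254.0), np.float64(421.0)], [np.float64(255.0), np.float64(399.0)], [np.float64(258.0), np.float64(369.0)]]
0.0175 -0.05 [[np.float64(284.0), np.float64(493.0)], [np.float64(288.0), np.float64(452.0)], [np.float64(290.0), np.float64(431.0)], [np.float64(292.0), np.float64(410.0)], [np.float64(294.0), np.float64(389.0)], [np.float64(296.0), np.float64(359.0)]]
0.0175 -0.075 [[np.float64(330.0), np.float64(480.0)], [np.float64(334.0), np.float64(439.0)], [np.float64(336.0), np.float64(418.0)], [np.float64(338.0), np.float64(397.0)], [np.float64(340.0), np.float64(376.0)], [np.float64(343.0), np.float64(346.0)]]
```

View pics/s5b.png

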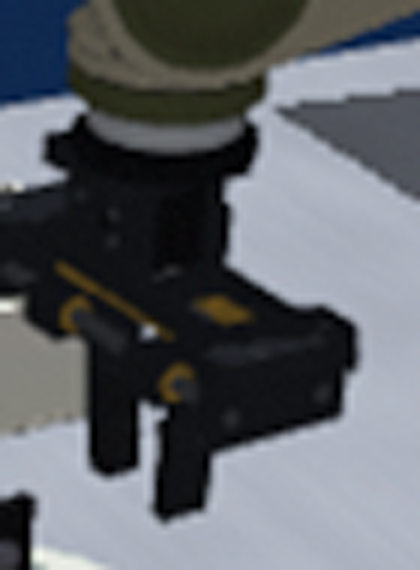

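View pics/t5b.png

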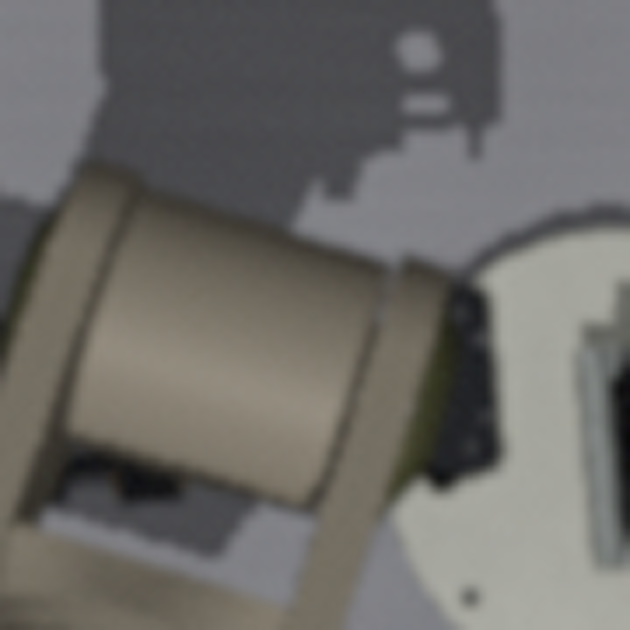

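The block with screws in the picture is the end of the gripper body, about 64 mm above the TCP as specified. With the TCP at z=0.050 it clears the plaque top (0.101) by 13 mm, so I'll move to the knob.

Emit:
{"method": "arm_command", "body": {"increments": [[-2, -25, 0, 0, 0, 0, 42], [-3, -30, -10, 0, 0, 0, 42], [-2, -27, -30, 0, 0, 0, 42], [0, 0, -40, 0, 0, 0, 42], [0, 0, -20, 0, 0, 0, 42], [0, 0, 0, 0, 0, 0, 42]]}}

```text
time: 10.8
ee_pos: [0.5517, -0.1288, 0.0915]
orientation: [-1.568, 0.005, 0.085]
wrist_force: [0.9, -0.6, 0.2]
finger_gap: 0.037
```

Emit:
{"method": "arm_command", "body": {"increments": [[1, 2, 0, 0, 0, 0, 42], [0, 0, -10, 0, 0, 0, 42], [0, 0, -15, 0, 0, 0, 42], [0, 0, -10, 0, 0, 0, 42], [0, 0, -6, 0, 0, 0, 42], [0, 0, 0, 0, 0, 0, 42]]}}

```text
time: 11.4
ee_pos: [0.554, -0.1257, 0.0526]
orientation: [-1.57, 0.001, 0.087]
wrist_force: [1.1, 0.6, 0.7]
finger_gap: 0.0369
```

Run:
```python
from h import *
o=get_obs(); print(o['time'],o['ee_pos'],o['orientation'],o['finger_gap'],o['joint_pos'])
for n in("scene",): cv2.imwrite(f"pics/{n}6.png",camera(n))
crop("pics/scene6.png","pics/s6.png",230,130,90,90,8)
```

```text
11.4 [ 0.55404118 -0.12568622  0.05258742] [-1.57043059e+00  6.23145511e-04  8.67220248e-02] 0.036935675935879014 [-4.29250991e-01  6.13716515e-01  1.56696165e+00  1.30108371e-05
  9.61636955e-01 -2.08677668e+00]
```

View pics/s6.png

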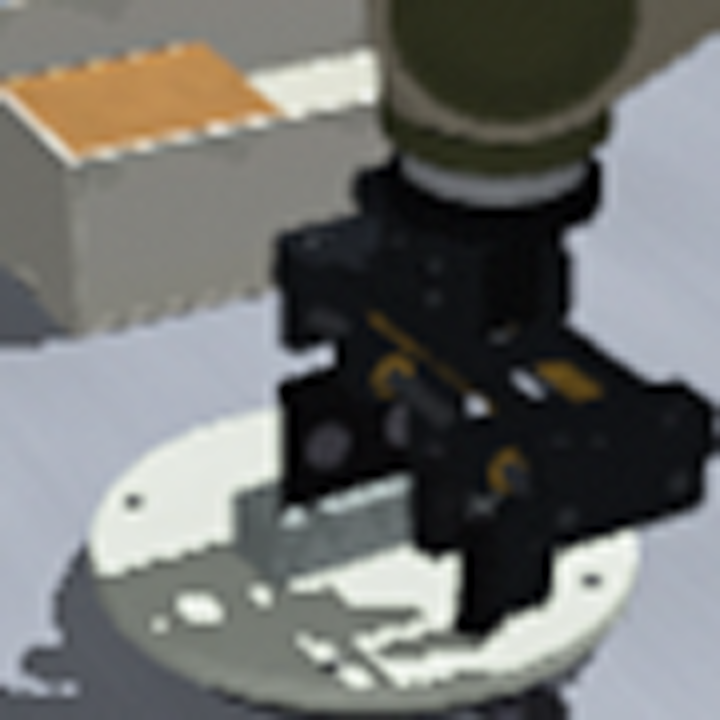

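Emit:
{"method": "arm_command", "body": {"increments": [[-1, 0, -1, 0, 0, 0, 30], [0, 0, 0, 0, 0, 0, 22], [0, 0, 0, 0, 0, 0, 19], [0, 0, 0, 0, 0, 0, 10], [0, 0, 0, 0, 0, 0, 5], [0, 0, 0, 0, 0, 0, 5]]}}

```text
time: 12.05
ee_pos: [0.554, -0.1289, 0.0526]
orientation: [-1.576, -0.002, 0.086]
wrist_force: [1.4, -16.6, -5.0]
finger_gap: 0.0142
```

Emit:
{"method": "arm_command", "body": {"increments": [[0, -2, 0, 0, 0, 0, 5], [0, -1, 0, 0, 0, 0, 5], [0, 0, 0, 0, 0, 0, 5]]}}

```text
time: 12.35
ee_pos: [0.5535, -0.1293, 0.0525]
orientation: [-1.572, -0.001, 0.087]
wrist_force: [0.5, -3.7, 1.9]
finger_gap: 0.0148
```

Run:
```python
import numpy as np
th=np.radians(95+np.arange(0,366,6)); P=80*np.c_[np.cos(th),np.sin(th)]
Q=np.round(P,1)
for i in range(60): print(95+6*i, (559.7+Q[i]/1)[0].round(1),(-209.5+Q[i])[1].round(1), np.round(Q[i+1]-Q[i],1).tolist())
```

```text
95 552.7 -129.8 [-8.3, -1.2]
101 544.4 -131.0 [-8.1, -2.0]
107 536.3 -133.0 [-7.9, -2.9]
113 528.4 -135.9 [-7.5, -3.6]
119 520.9 -139.5 [-7.1, -4.5]
125 513.8 -144.0 [-6.6, -5.1]
131 507.2 -149.1 [-6.0, -5.8]
137 501.2 -154.9 [-5.4, -6.5]
143 495.8 -161.4 [-4.7, -6.9]
149 491.1 -168.3 [-3.9, -7.4]
155 487.2 -175.7 [-3.1, -7.8]
161 484.1 -183.5 [-2.3, -8.0]
167 481.8 -191.5 [-1.5, -8.3]
173 480.3 -199.8 [-0.6, -8.3]
179 479.7 -208.1 [0.3, -8.4]
185 480.0 -216.5 [1.2, -8.3]
191 481.2 -224.8 [2.0, -8.1]
197 483.2 -232.9 [2.9, -7.9]
203 486.1 -240.8 [3.6, -7.5]
209 489.7 -248.3 [4.5, -7.1]
215 494.2 -255.4 [5.1, -6.6]
221 499.3 -262.0 [5.8, -6.0]
227 505.1 -268.0 [6.5, -5.4]
233 511.6 -273.4 [6.9, -4.7]
239 518.5 -278.1 [7.4, -3.9]
245 525.9 -282.0 [7.8, -3.1]
251 533.7 -285.1 [8.0, -2.3]
257 541.7 -287.4 [8.3, -1.5]
263 550.0 -288.9 [8.3, -0.6]
269 558.3 -289.5 [8.4, 0.3]
275 566.7 -289.2 [8.3, 1.2]
281 575.0 -288.0 [8.1, 2.0]
287 583.1 -286.0 [7.9, 2.9]
293 591.0 -283.1 [7.5, 3.6]
299 598.5 -279.5 [7.1, 4.5]
305 605.6 -275.0 [6.6, 5.1]
311 612.2 -269.9 [6.0, 5.8]
317 618.2 -264.1 [5.4, 6.5]
323 623.6 -257.6 [4.7, 6.9]
329 628.3 -250.7 [3.9, 7.4]
335 632.2 -243.3 [3.1, 7.8]
341 635.3 -235.5 [2.3, 8.0]
347 637.6 -227.5 [1.5, 8.3]
353 639.1 -219.2 [0.6, 8.3]
359 639.7 -210.9 [-0.3, 8.4]
365 639.4 -202.5 [-1.2, 8.3]
371 638.2 -194.2 [-2.0, 8.1]
377 636.2 -186.1 [-2.9, 7.9]
383 633.3 -178.2 [-3.6, 7.5]
389 629.7 -170.7 [-4.5, 7.1]
395 625.2 -163.6 [-5.1, 6.6]
401 620.1 -157.0 [-5.8, 6.0]
407 614.3 -151.0 [-6.5, 5.4]
413 607.8 -145.6 [-6.9, 4.7]
419 600.9 -140.9 [-7.4, 3.9]
425 593.5 -137.0 [-7.8, 3.1]
431 585.7 -133.9 [-8.0, 2.3]
437 577.7 -131.6 [-8.3, 1.5]
443 569.4 -130.1 [-8.3, 0.6]
449 561.1 -129.5 [-8.4, -0.3]
```

Emit:
{"method": "arm_command", "body": {"increments": [[-8.3, -1.2, 0, 0, 0, 0, 5], [-8.1, -2, 0, 0, 0, 0, 5], [-7.9, -2.9, 0, 0, 0, 0, 5], [-7.5, -3.6, 0, 0, 0, 0, 5], [0, 0, 0, 0, 0, 0, 5]]}}

```text
time: 12.85
ee_pos: [0.5212, -0.1396, 0.0525]
orientation: [-1.573, -0.002, 0.086]
wrist_force: [3.8, -6.2, -0.3]
finger_gap: 0.0145
```

Emit:
{"method": "arm_command", "body": {"increments": [[-6.6, -5.4, 0, 0, 0, 0, 5], [-6.2, -5.7, 0, 0, 0, 0, 5], [-6.0, -5.8, 0, 0, 0, 0, 5], [-5.4, -6.5, 0, 0, 0, 0, 5], [-4.7, -6.9, 0, 0, 0, 0, 5], [-3.9, -7.4, 0, 0, 0, 0, 5], [0, 0, 0, 0, 0, 0, 5]]}}

```text
time: 13.55
ee_pos: [0.4879, -0.177, 0.0524]
orientation: [-1.571, 0.0, 0.086]
wrist_force: [0.0, -0.8, 6.1]
finger_gap: 0.0142
```

Emit:
{"method": "arm_command", "body": {"increments": [[-3.1, -7.8, 0, 0, 0, 0, 5], [-2.3, -8, 0, 0, 0, 0, 5], [-1.5, -8.3, 0, 0, 0, 0, 5], [-0.6, -8.3, 0, 0, 0, 0, 5], [0.3, -8.4, 0, 0, 0, 0, 5], [1.2, -8.3, 0, 0, 0, 0, 5], [0, 0, 0, 0, 0, 0, 5]]}}

```text
time: 14.25
ee_pos: [0.483, -0.2263, 0.0524]
orientation: [-1.572, -0.002, 0.086]
wrist_force: [3.9, 0.4, 6.1]
finger_gap: 0.0143
```

Run:
```python
from h import *
cv2.imwrite("pics/scene7.png",camera("scene"))
crop("pics/scene7.png","pics/s7.png",225,130,90,90,8)
```

```text
(no output)
```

View pics/s7.png

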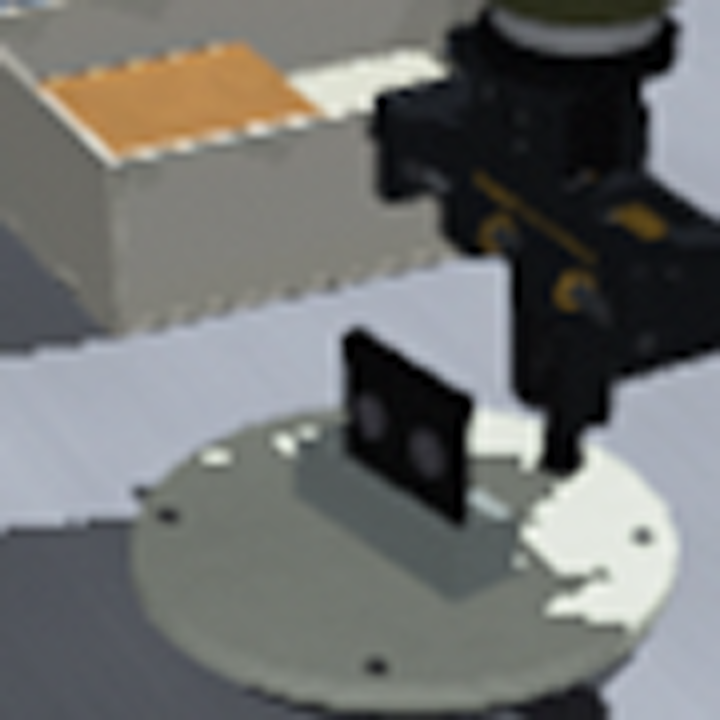

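The platter is following: the plaque has turned about 95° and is still seated. Forces are low, so I'll continue.

Emit:
{"method": "arm_command", "body": {"increments": [[2.5, -8.0, 0.5, 0, 0, 0, 5], [3.2, -7.9, 0.5, 0, 0, 0, 5], [3.7, -7.5, 0, 0, 0, 0, 5], [4.5, -7.1, 0, 0, 0, 0, 5], [5.1, -6.6, 0, 0, 0, 0, 5], [5.8, -6, 0, 0, 0, 0, 5], [0, 0, 0, 0, 0, 0, 5]]}}

```text
time: 15.0
ee_pos: [0.508, -0.2689, 0.0526]
orientation: [-1.571, -0.0, 0.086]
wrist_force: [2.1, 1.3, -3.0]
finger_gap: 0.0142
```

Emit:
{"method": "arm_command", "body": {"increments": [[6.5, -5.2, 0, 0, 0, 0, 5], [6.9, -4.5, 0, 0, 0, 0, 5], [7.4, -3.7, 0, 0, 0, 0, 5], [7.8, -3.1, 0, 0, 0, 0, 5], [8, -2.3, 0, 0, 0, 0, 5], [8.3, -1.5, 0, 0, 0, 0, 5], [0, 0, 0, 0, 0, 0, 5]]}}

```text
time: 15.7
ee_pos: [0.5532, -0.2887, 0.0526]
orientation: [-1.571, -0.0, 0.087]
wrist_force: [0.6, 1.2, -8.0]
finger_gap: 0.0144
```

Emit:
{"method": "arm_command", "body": {"increments": [[8.3, -0.4, -0.5, 0, 0, 0, 5], [8.4, 0.5, 0, 0, 0, 0, 5], [8.3, 1.4, 0, 0, 0, 0, 5], [8.1, 2.2, 0, 0, 0, 0, 5], [7.9, 3.1, 0, 0, 0, 0, 5], [7.5, 3.8, 0, 0, 0, 0, 5], [0, 0, 0, 0, 0, 0, 5]]}}

```text
time: 16.4
ee_pos: [0.6021, -0.2777, 0.0526]
orientation: [-1.572, -0.002, 0.088]
wrist_force: [2.2, -1.7, -5.6]
finger_gap: 0.0144
```

Emit:
{"method": "arm_command", "body": {"increments": [[6.8, 4.8, -0.5, 0, 0, 0, 5], [6.3, 5.4, 0, 0, 0, 0, 5], [5.7, 6.1, 0, 0, 0, 0, 5], [5.0, 6.7, 0, 0, 0, 0, 5], [4.3, 7.1, 0, 0, 0, 0, 5], [3.5, 7.6, 0, 0, 0, 0, 5], [0, 0, 0, 0, 0, 0, 5]]}}

```text
time: 17.1
ee_pos: [0.6348, -0.2396, 0.0527]
orientation: [-1.573, -0.005, 0.088]
wrist_force: [10.6, -3.3, -7.8]
finger_gap: 0.0144
```

Run:
```python
from h import *
cv2.imwrite("pics/scene8.png",camera("scene"))
crop("pics/scene8.png","pics/s8.png",225,130,90,90,8)
```

```text
(no output)
```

View pics/s8.png

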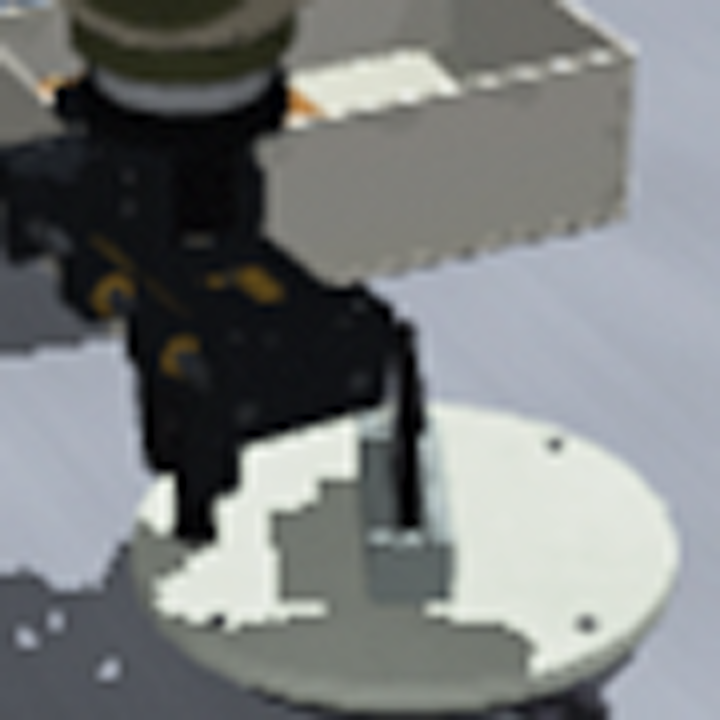

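Emit:
{"method": "arm_command", "body": {"increments": [[3.7, 7.7, -0.5, 0, 0, 0, 5], [2.7, 8.0, -0.5, 0, 0, 0, 5], [1.0, 8.3, 0, 0, 0, 0, 5], [0.1, 8.4, 0, 0, 0, 0, 5], [-0.7, 8.3, 0, 0, 0, 0, 5], [-1.6, 8.2, 0, 0, 0, 0, 5], [0, 0, 0, 0, 0, 0, 5]]}}

```text
time: 17.85
ee_pos: [0.6387, -0.1896, 0.0525]
orientation: [-1.571, -0.003, 0.088]
wrist_force: [4.6, 1.3, 6.4]
finger_gap: 0.0146
```

Emit:
{"method": "arm_command", "body": {"increments": [[-2.0, 8, 0.5, 0, 0, 0, 5], [-2.8, 7.7, 0, 0, 0, 0, 5], [-4.0, 7.3, 0, 0, 0, 0, 5], [-4.8, 6.8, 0, 0, 0, 0, 5], [-5.4, 6.3, 0, 0, 0, 0, 5], [-6.1, 5.7, 0, 0, 0, 0, 5], [0, 0, 0, 0, 0, 0, 5]]}}

```text
time: 18.55
ee_pos: [0.6124, -0.1477, 0.0525]
orientation: [-1.57, -0.001, 0.088]
wrist_force: [2.5, 3.7, 6.2]
finger_gap: 0.0143
```

Emit:
{"method": "arm_command", "body": {"increments": [[-6.6, 5.4, 0, 0, 0, 0, 5], [-7.1, 4.6, 0, 0, 0, 0, 5], [-7.6, 3.5, 0, 0, 0, 0, 5], [-7.9, 2.7, 0, 0, 0, 0, 5], [-8.1, 1.9, 0, 0, 0, 0, 5], [-8.3, 1, 0, 0, 0, 0, 5], [-8.3, 0.2, 0, 0, 0, 0, 5], [-4.2, -0.3, 0, 0, 0, 0, 5], [0, 0, 0, 0, 0, 0, 5]]}}

```text
time: 19.45
ee_pos: [0.5538, -0.1295, 0.0524]
orientation: [-1.57, 0.0, 0.087]
wrist_force: [-0.9, 3.4, 8.7]
finger_gap: 0.0145
```

Run:
```python
from h import *
cv2.imwrite("pics/scene9.png",camera("scene"))
crop("pics/scene9.png","pics/s9.png",225,130,90,90,8)
```

```text
(no output)
```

View pics/s9.png

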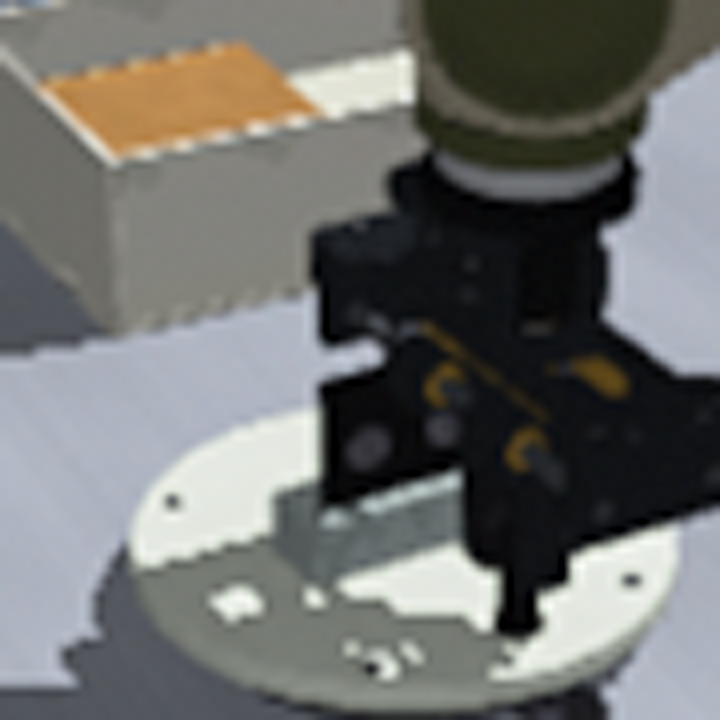

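Full turn done, with the knob back at its starting grip position. I'll release and go straight up.

Emit:
{"method": "arm_command", "body": {"increments": [[0, 0, 0, 0, 0, 0, 15], [0, 0, 0, 0, 0, 0, 22], [0, 0, 0, 0, 0, 0, 30], [0, 0, 0, 0, 0, 0, 40], [0, 0, 0, 0, 0, 0, 42], [0, 0, 0, 0, 0, 0, 42]]}}

```text
time: 20.1
ee_pos: [0.5542, -0.1306, 0.0513]
orientation: [-1.571, 0.0, 0.087]
wrist_force: [0.3, -0.6, -0.1]
finger_gap: 0.0371
```

Emit:
{"method": "arm_command", "body": {"increments": [[0, 0, 15, 0, 0, 0, 42], [0, 0, 30, 0, 0, 0, 42], [0, 0, 40, 0, 0, 0, 42], [0, 20, 40, 0, 0, 0, 42], [-20, 40, 20, 0, 0, 0, 42], [-20, 45, 0, 0, 0, 0, 42], [-20, 45, 0, 0, 0, 0, 42], [-20, 40, 0, 0, 0, 0, 42], [0, 0, 0, 0, 0, 0, 42], [0, 0, 0, 0, 0, 0, 42]]}}

```text
time: 21.1
ee_pos: [0.4744, 0.0596, 0.1968]
orientation: [-1.571, -0.001, 0.088]
wrist_force: [0.9, -0.1, 0.4]
finger_gap: 0.0372
```

Run:
```python
from h import *
o=get_obs(); print(o['time'],o['ee_pos'],o['wrist_force'])
for n in("scene","top"): cv2.imwrite(f"pics/{n}10.png",camera(n))
crop("pics/scene10.png","pics/s10.png",230,150,90,75,8)
crop("pics/top10.png","pics/t10.png",270,170,90,80,8)
a=cv2.imread("pics/scene10.png");b=cv2.imread("pics/scene5.png")
for im in(a,b):
    g=cv2.cvtColor(im,cv2.COLOR_BGR2GRAY);m=np.zeros_like(g);m[192:210,280:300]=g[192:210,280:300]<70
    ys,xs=np.nonzero(m);print('knob',xs.mean(),ys.mean(),xs.min(),xs.max())
```

```text
21.1 [0.47437692 0.0596281  0.19676462] [ 0.90260258 -0.05811813  0.38717161]
knob 289.30434782608694 201.46376811594203 287 291
knob 289.3731343283582 201.50746268656715 287 291
```

View pics/s10.png

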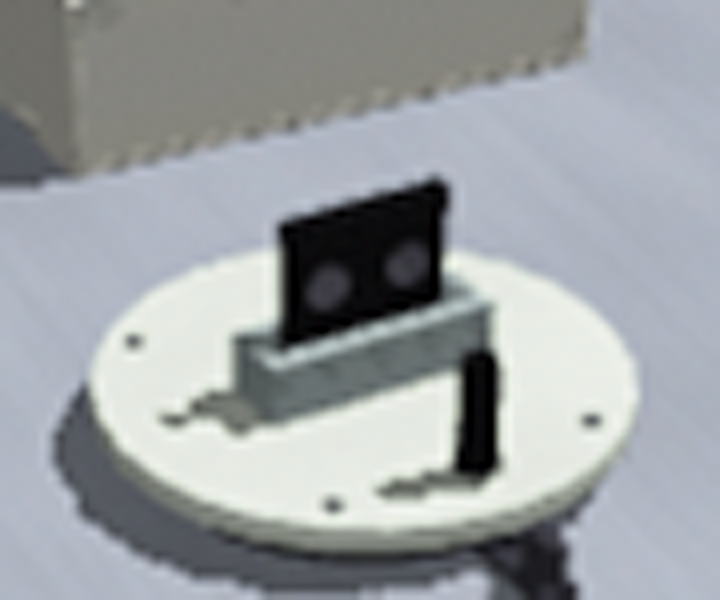

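View pics/t10.png

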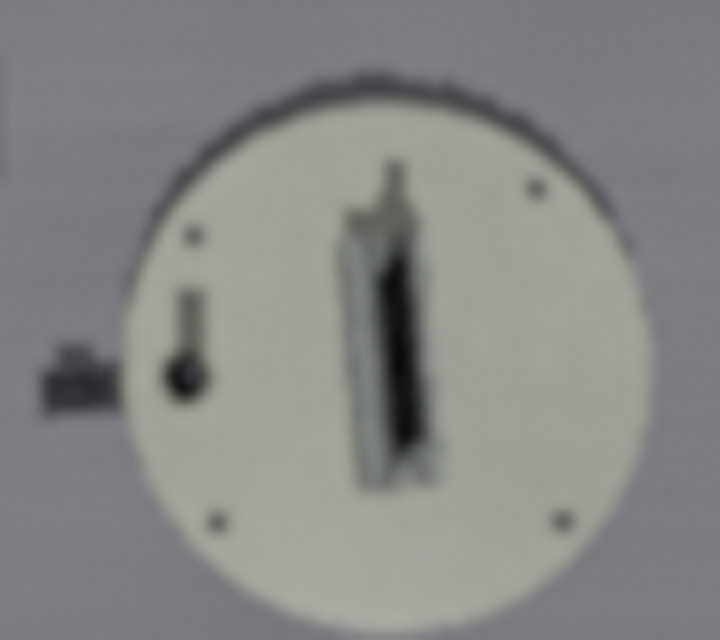

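View pics/scene10.png

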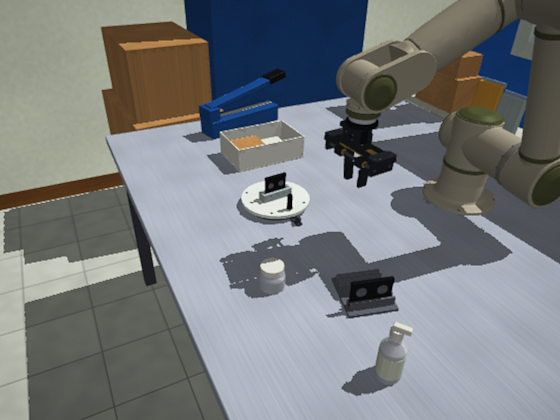

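The knob is at pixel (289.3,201.5), the same as before the turn to within 0.1 px, and stands beside the pointer. The plaque is still in the slot as before. The bystanders look unmoved and the arm is clear, so I'm handing in.

```bash
python3 -c "
from workcell import *
print(finish_job())"
```

```text
the job is handed in; nothing more can be done
None
```

I moved the narrow plaque from the rack into the turntable's slot, right down to the floor. I then turned the platter one full turn counter-clockwise by its crank knob, let go and moved the arm clear. It was handed in at about 21 s of the 72 s; `finish_job` gives no verdict.

**Last checks**
- **Plaque:** after the placing, its top corners were within 0.5 px of where a seated plaque should appear. After the turn it looks the same, standing upright in the slot.
- **Platter:** the knob is within 0.1 px of its picture position before the turn, beside the pointer.
- **Forces:** the strongest side force I read was about 17 N, when the fingers closed on the knob. I re-centred the arm before turning, and the readings stayed below about 14 N after that.
- **Bystanders:** the wide plaque, bottle, jar and bin look unmoved by eye; I did not measure them.

**What disagreed**
- **Camera offset:** the top view read about 4 mm lower in y than the scene view. The scene view agreed with the robot, so I used it for placing.
- **Platter centre:** the knob's path put the centre about 3 mm lower in y than my slot estimate. The plaque may have been slightly tilted in the grip as it went in, but it looks upright now.

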